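# Stow the nail brush and stack the bathroom trays

## Task

Lay the nail brush, bristles down as it is, flat in the empty tray that has no handle, and leave that tray where it stands. Then take the other tray by its handle and stack it squarely on top, lowering it rather than dropping it, so that all four corner lugs are fully home in the sockets. Leave the tumbler, the talc bottle and the soap dish where they are.

Things in the scene. Friction and masses are not known exactly. Their poses are not given: they have to be found in the camera images.
- lower: Lower tray: open grey tray without a handle, 170 (x) x 120 (y) x 55 mm high, walls and floor 4 to 5 mm thick, 0.7 kg, loose. Each corner block (22 x 22 mm) has a square socket open at the top, 14 x 14 mm, 15 mm deep, centred at x = +-74, y = +-49 mm. Origin: centre of the underside; x along the long side, z up. Same after half a turn.
- upper_handle (a point): Centre of the upper tray's handle: a straight grey bar along the tray's x, 120 long, 18 wide (y), 16 mm high, on a post at each end (x = +-54 mm), free space below. The tray's rim is 43 mm below this point, the floor's underside 83 mm, the lug tips 95 mm. When fully seated this point is 138 mm above the lower tray's origin.
- upper: Upper tray: grey, about 0.3 kg, 170 (x) x 120 (y) mm like the lower one, with the bar handle. Four round lugs under its floor, 10 mm thick, 12 mm long, tapering to 6 mm at the tip, at x = +-74, y = +-49 mm; it stands on them. Origin: centre, level with the lug tips; z up. Seated, its floor rests on the lower tray's rim; either way round fits.
- brush_center (a point): Nail brush, 0.07 kg, lying bristles down: its centre, 17 mm above the surface it lies on. Wooden back 90 (x) x 40 (y) x 18 mm (from 1 mm below to 17 mm above this point), edges rounded; under it a stiff bristle block 78 x 32 mm, 17 mm high. x along its length, z up.
- tumbler: Bystander: glass tumbler, 72 mm diameter, 105 mm high, standing. Origin: centre of its underside.
- talc: Bystander: white talc bottle with closed flip top, 56 mm diameter, 145 mm high, standing. Origin: centre of its underside.
- soapdish: Bystander: purple soap dish, 85 (x) x 120 (y) x 22 mm high. Origin: centre of its underside.
There are look-alikes about, which are no part of the job. What is shaped like the part that bears brush_center but black is not meant. Leave any yellow look-alike of the upper alone.

How it is judged (in metres and radians):
On the way, in this order (a step that is already met when the one before it is completed fails the run):
1. the nail brush lies flat, bristles down, on the lower tray's floor, released (x of brush_center in the frame of lower between -0.075 and 0.075 m and y of brush_center in the frame of lower between -0.05 and 0.05 m and z of brush_center in the frame of lower below 0.035 m and angle between brush_center's own z axis and vertical below 0.3 rad and contact force between the fingers and brush below 0.1 N), for 0.2 s.
2. the upper tray is seated on the lower tray, all lugs home (x of upper_handle in the frame of lower between -0.005 and 0.005 m and y of upper_handle in the frame of lower between -0.005 and 0.005 m and z of upper_handle in the frame of lower between 0.133 and 0.1415 m and angle between the x axis of upper_handle and the x axis of lower, either way round below 0.06 rad and angle between upper_handle's own z axis and vertical below 0.04 rad), for 0.2 s.
At the end, for the whole second after the job is handed in: Brush bristles down (0.3 rad) inside the lower tray; upper handle point within 5 mm of the lower tray's centre in its x and y, 133 to 141.5 mm above its origin, long sides within 0.06 rad, level within 0.04 rad; lower tray flat on the table within 40 mm of its start; all at rest (all of step 2 and x of brush_center in the frame of lower between -0.075 and 0.075 m and y of brush_center in the frame of lower between -0.05 and 0.05 m and z of brush_center in the frame of lower below 0.035 m and angle between brush_center's own z axis and vertical below 0.3 rad and angle between lower's own z axis and vertical below 0.03 rad and height (world z) of lower below 0.005 m and distance of lower from where it was at the start of the episode below 0.04 m and linear speed of each of lower, upper below 0.02 m/s and linear speed of brush below 0.03 m/s); the robot touches nothing.
It fails at once if the tumbler is pushed more than 25 mm or tipped (distance of tumbler from where it was at the start of the episode above 0.025 m or angle between tumbler's own z axis and vertical above 0.3 rad).
It fails at once if the talc bottle is pushed more than 25 mm or tipped (distance of talc from where it was at the start of the episode above 0.025 m or angle between talc's own z axis and vertical above 0.3 rad).
It fails at once if the soap dish is pushed more than 25 mm or tipped (distance of soapdish from where it was at the start of the episode above 0.025 m or angle between soapdish's own z axis and vertical above 0.3 rad).
It fails at once if the upper tray falls onto the lower tray (faster than 0.45 m/s within 50 mm above its seat) (horizontal distance between upper_handle and lower below 0.05 m and z of upper_handle in the frame of lower below 0.188 m and linear speed of upper above 0.45 m/s).
It also fails if it takes over 64 s, if anything falls off the work surface, if the arm or the gripper's body presses on something with over 40 N, if the wrist force passes 120 N, or if a joint passes its speed limit or range.

## Robot

A 6-joint arm with a two-finger parallel gripper is mounted at the origin on the work surface. World frame = base frame: x ahead of the robot, y to its left, z up, the work surface at z = 0. Lengths are in mm, angles in rad, forces in N, time in s.
With the tool pointing down it reaches from about 300 to 775 mm from the base axis. Payload 14.6 kg.
Tool frame: the origin (TCP) lies between the finger pads; the fingertips stand 19 mm ahead of it and the grasp point (between the pads) is the TCP; z points along the fingers, y is the line along which they close (so a half turn about z gives the same grasp; the last joint's range is limited). The gripper opens to 94 mm and grips with 3 to 60 N. Pads are 16 mm wide; open, the fingers measure 119 mm over their backs; the gripper's body (75 mm by 177 mm) begins 78 mm behind the grasp point.
Start: joints at [1.112, 0.3, 1.521, -0, 1.321, -0.067], TCP at [210.016, 508.314, 224.446] pointing down, gripper open.
Joint ranges: [-3.03, 3.03], [-0.79, 2.21], [0.23, 2.52], [-1.04, 4.18], [0, 3.07], [-2.55, 2.55]. Speed limits (rad/s): [2.22, 2.22, 2.57, 3.14, 3.14, 3.14].

## Interface

Orientations are given as [roll, pitch, yaw] about the fixed x, y, z axes, in that order (R = Rz(yaw) Ry(pitch) Rx(roll)).
In Python, from cell import monitor, imaging, job, find_in, trace gives the robot as it stands. The module is installed in compiled form; this text tells all that it offers.
- The arm moves only by the tool arm_command, never from a script. Its argument "steps" is a list of rows, each a list of 5 numbers: the opening, from 0 (shut) to 1 (fully open), then the shift along the tool's x, y, z in mm, then the turn about the tool's z in degrees. In form: [[gripper, dx, dy, dz, turn], ...]. A call has 1 to 20 rows; each row is the pose to reach, as a shift and turn from the pose commanded when the call began, along the tool's axes at that moment; what a row does not reach only later rows make up. A row lasts 1/8 s, in which the tool goes at most 62.5 mm and 10.7 degrees, less where a joint would pass 70% of its speed; a pose out of reach is approached as far as the arm can. A call with a gripper value outside its range is refused whole. The fingers move at their own pace and stop on an object; "force" is the grip in N (left out, the last holds). Time passes only in rows, so rows that repeat a pose let the fingers close. It gives the time, the measured TCP pose, the force, the opening and the grip force at its end, in the units of the state.
- monitor.read_state(): the state, without advancing time (a new reading comes with each control period).
- imaging.camera(name): name is "scene" or "top"; returns a dict with "img" (400x640x3 uint8, red, green, blue), "mtx" (3x3 intrinsics, pixels), "view" (4x4, takes a point from world to camera coordinates). Camera axes: x right, y down, z forward; pixel columns grow to the right and rows downward; lengths in mm; the calibration is good to about 2 mm. A picture is of the moment at which its call begins. There is no depth.
- job.sign_off(): hands the job in; it is judged then, once.
Trained networks look in a picture, given as the dict that the camera call returned (one of the last four; its "shot" number tells which), for a name from the list of things; names that differ only in an ending like _2 or _b are one class to them, and where a whole thing is asked for, a point or a joint stands for the part that bears it (a point fixed in the world has none). Each returns a list of dicts, best first, with "p" (0 to 1); they miss things now and then, are a little off and sometimes report something else, mostly with a low value. They report only what shows in the picture. A call takes as long as a camera call. They do not tell look-alikes from the thing itself.
- find_in(picture, target): "rect" ([centre column, centre row, width, height] in pixels, round what is visible of it).
- trace(picture, target): "region" (400x640 bool, what is visible of it) and "rect" ([centre column, centre row, width, height] in pixels, round what is visible of it).
The state is a dict: "clock": time; "joints": joint angles; "qd": joint speeds; "effort": joint torques, N m; "eef_pos": TCP position; "eef_rot": TCP orientation; "wrist_force": force on the tool from outside, world axes, zero at the start; "moment": the same for the moment, N m; "finger_gap": finger opening in mm; "finger_force": force on a finger pad.
Only numpy, scipy, OpenCV 4.12 (cv2) and the standard library are available. Lean on these libraries where they do the work, as an engineer would, in place of code of your own. Each camera call takes 0.05 s, during which the arm holds its last target. There are 200 camera calls.

## Working session

There is one attempt and no reset: what is moved stays moved. The work goes in short steps, Python scripts to look and compute and a tool call to move; the robot and the scene stay as the last step left them, time stands still between calls to the robot, and variables do not carry over. Pictures are saved under pics/ and viewed, at most 10 in all, crops included, and the job is handed in when it is done.

Besides the shell and the picture viewer there is one more tool, called after "Call:" by a JSON object that holds its "api" and its "payload". arm_command: Moves the arm, as the interface text tells. Its arguments: {"type":"object","properties":{"steps":{"type":"array","items":{"type":"array","items":{"type":"number"}}},"force":{"type":"number"}},"required":["steps"]}

```bash
mkdir -p pics; cat > h.py <<'E'
import numpy as np, cv2
from cell import monitor, imaging, job, find_in, trace
def px2w(c,u,v,z):
    V=np.array(c["view"]);R,t=V[:3,:3],V[:3,3]
    d=R.T@np.linalg.solve(np.array(c["mtx"]),[u,v,1]);o=-R.T@t
    return o+d*(z-o[2])/d[2]
def w2px(c,p):
    V=np.array(c["view"]);q=np.array(c["mtx"])@(V[:3,:3]@np.array(p,float)+V[:3,3]);return q[:2]/q[2]
E
python3 - <<'E'
from h import *
for n in("top","scene"):
    c=imaging.camera(n);cv2.imwrite(f"pics/{n}0.png",c["img"][:,:,::-1])
    V=np.array(c["view"]);print(n,(-V[:3,:3].T@V[:3,3]).round(),V[:3,:3].round(2).tolist(),np.array(c["mtx"])[0,0])
    for t in["lower","upper","upper_handle","brush_center","tumbler","talc","soapdish"]:
        print(t,[(np.round(r["rect"]).tolist(),round(r["p"],2)) for r in find_in(c,t)][:4])
print(monitor.read_state())
E
```

```text
top [ 437.  -18. 1022.] [[0.09, -1.0, 0.0], [-0.97, -0.09, -0.21], [0.21, 0.02, -0.98]] 373.9128652412199
lower [([394.0, 248.0, 56.0, 74.0], 0.98)]
upper [([234.0, 161.0, 63.0, 74.0], 0.93), ([220.0, 247.0, 66.0, 79.0], 0.62)]
upper_handle [([235.0, 160.0, 57.0, 71.0], 0.92), ([219.0, 248.0, 58.0, 68.0], 0.75)]
brush_center [([284.0, 225.0, 17.0, 27.0], 0.71), ([327.0, 231.0, 31.0, 37.0], 0.7)]
tumbler [([145.0, 188.0, 39.0, 33.0], 0.69)]
talc [([316.0, 133.0, 22.0, 36.0], 0.75), ([219.0, 249.0, 53.0, 72.0], 0.35)]
soapdish [([482.0, 254.0, 50.0, 37.0], 0.7)]
scene [1065. -632.  985.] [[0.83, 0.56, 0.01], [0.43, -0.62, -0.65], [-0.36, 0.55, -0.76]] 448.9760758416439
lower [([232.0, 241.0, 80.0, 78.0], 0.67)]
upper [([320.0, 132.0, 63.0, 53.0], 0.96), ([388.0, 164.0, 60.0, 38.0], 0.73)]
upper_handle [([387.0, 165.0, 63.0, 45.0], 0.97), ([320.0, 131.0, 67.0, 53.0], 0.73)]
brush_center [([284.0, 202.0, 23.0, 27.0], 0.77), ([308.0, 177.0, 26.0, 30.0], 0.64)]
tumbler [([388.0, 108.0, 28.0, 39.0], 0.9)]
talc [([376.0, 218.0, 22.0, 46.0], 0.74)]
soapdish [([168.0, 315.0, 67.0, 62.0], 0.77)]
{'clock': 0.8, 'joints': array([ 1.11241720e+00,  2.99918201e-01,  1.52100323e+00, -1.48654024e-05,
        1.32070621e+00, -6.65827575e-02]), 'qd': array([-2.46454137e-04, -6.03492550e-04, -9.93262103e-05,  1.32058003e-03,
       -2.58482730e-04, -7.55927746e-04]), 'effort': array([ 8.91597283e-04, -5.31634712e+01, -3.52902067e+01,  7.08299875e-02,
        2.12036149e-02, -2.72693569e-05]), 'eef_pos': array([210.00878158, 508.31324551, 224.43422445]), 'eef_rot': array([-3.14155679e+00,  1.20431913e-05,  2.74979996e+00]), 'wrist_force': array([-0.11944718, -0.5749842 ,  0.2148561 ]), 'moment': array([-0.0256917 , -0.04936633,  0.03571358]), 'finger_force': 0.0, 'finger_gap': 93.75535547496554}
```

```bash
python3 - <<'E'
import cv2
a=cv2.imread("pics/top0.png")[100:300,120:520];cv2.imwrite("pics/c1.png",cv2.resize(a,None,fx=2,fy=2,interpolation=cv2.INTER_CUBIC))
a=cv2.imread("pics/scene0.png")[80:360,120:440];cv2.imwrite("pics/c2.png",cv2.resize(a,None,fx=2,fy=2,interpolation=cv2.INTER_CUBIC))
E
```

```text
(no output)
```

View pics/c1.png

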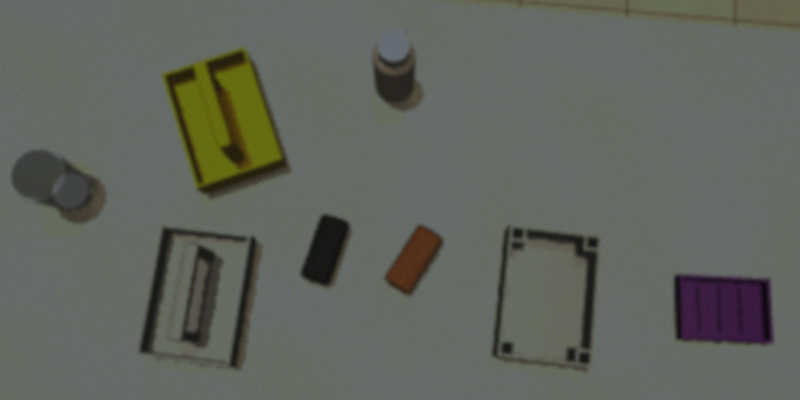

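View pics/c2.png

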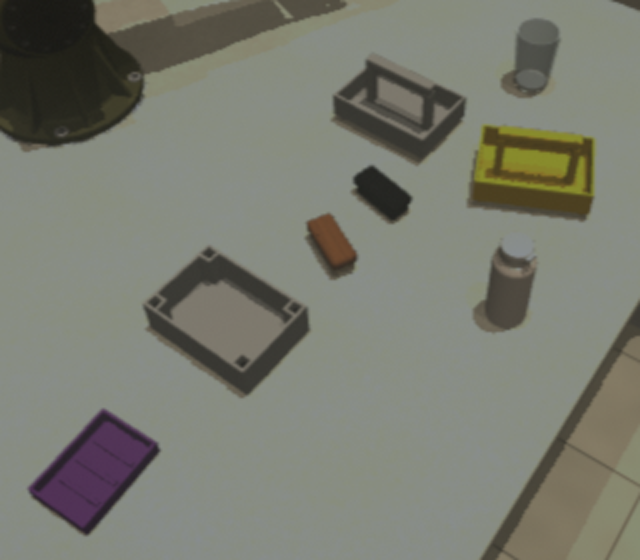

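Top crop: brown brush at full-image (327,230), black look-alike at (283,225), so the brown one is meant. Grey handled tray is at (220,248), yellow look-alike at (234,161), so the grey one is meant. The empty tray without handle is at (394,248) with its sockets visible. These enlarged crops confirm the choices; next I fit poses to the silhouettes.

```bash
cat >> h.py <<'E'
from scipy.optimize import minimize
def box(x0,x1,y0,y1,z0,z1): return np.array([[x,y,z] for x in(x0,x1) for y in(y0,y1) for z in(z0,z1)],float)
M={"lower":[box(-85,85,-60,60,0,55)],
"upper":[box(-85,85,-60,60,12,52)]+[box(-60,60,-9,9,87,103)]+[box(s*54-6,s*54+6,-9,9,12,103) for s in(-1,1)],
"brush_center":[box(-45,45,-20,20,3,13),box(-42,42,-17,17,-1,17),box(-39,39,-16,16,-17,0)]}
S=4
def render(c,t,p,z0,crop):
    x,y,a=p;R=np.array([[np.cos(a),-np.sin(a),0],[np.sin(a),np.cos(a),0],[0,0,1]])
    m=np.zeros((crop[3]*S,crop[2]*S),np.uint8)
    for b in M[t]:
        q=np.array([w2px(c,R@v+[x,y,z0]) for v in b])
        q=((q+0.5-crop[:2])*S-0.5)*16
        cv2.fillConvexPoly(m,cv2.convexHull(q.round().astype(np.int32)),255,cv2.LINE_8,4)
    return cv2.resize(m,(crop[2],crop[3]),interpolation=cv2.INTER_AREA)/255.
def fit(obs,t,p0,z0):
    D=[]
    for c,m in obs:
        x,y,w,h=cv2.boundingRect(m.astype(np.uint8))
        cr=[x-12,y-12,w+24,h+24];pad=np.pad(m.astype(np.uint8),30)
        cn,_=cv2.findContours(pad,cv2.RETR_EXTERNAL,cv2.CHAIN_APPROX_NONE);cv2.drawContours(pad,cn,-1,1,-1)
        D.append((c,pad[cr[1]+30:cr[1]+30+cr[3],cr[0]+30:cr[0]+30+cr[2]].astype(float),cr))
    f=lambda p:sum(((render(c,t,(p[0],p[1],p[2]/50),z0,cr)-m)**2).sum()/m.sum() for c,m,cr in D)
    best=None
    for da in(-.3,0,.3):
        s=np.array([p0[0],p0[1],(p0[2]+da)*50])
        r=minimize(f,s,method="Nelder-Mead",options=dict(initial_simplex=[s,s+[8,0,0],s+[0,8,0],s+[0,0,8]],xatol=.05,fatol=1e-5))
        if best is None or r.fun<best.fun:best=r
    return best.x[0],best.x[1],best.x[2]/50,best.fun
def pick(c,t,uv):
    return min(trace(c,t),key=lambda r:np.hypot(*(np.array(r["rect"][:2])-uv)))
E
python3 - <<'E'
from h import *
ct=imaging.camera("top");cs=imaging.camera("scene")
# (t, class, top px, scene px, mid height, z0, yaw guess)
for t,ut,us,zm,z0 in[("lower",(394,248),(232,241),27,0),("upper",(220,248),(320,132),40,0),("brush_center",(327,230),(286,201),17,17)]:
    a,b=pick(ct,t,ut),pick(cs,t,us)
    print(t,np.round(a["rect"],1),np.round(b["rect"],1),round(a["p"],2),round(b["p"],2))
    p0=px2w(ct,*a["rect"][:2],zm)
    r=cv2.minAreaRect(cv2.findNonZero(a["region"].astype(np.uint8)));B=cv2.boxPoints(r);W=np.array([px2w(ct,*q,zm)[:2] for q in B])
    e=max((W[1]-W[0],W[2]-W[1]),key=np.linalg.norm);y=np.arctan2(e[1],e[0])
    for o in([(ct,a["region"])],[(cs,b["region"])],[(ct,a["region"]),(cs,b["region"])]):
        print("  ",np.round(fit(o,t,(p0[0],p0[1],y),z0),3))
for t in("tumbler","talc","soapdish"):
    a=find_in(ct,t)[0]["rect"];print(t,px2w(ct,a[0],a[1],40).round())
E
```

```text
lower [392.9 249.3  54.1  70.1] [233.2 240.6  82.9  76.4] 0.73 0.93
   [ 5.26003e+02 -2.01901e+02 -3.20000e-02  1.60000e-02]
   [ 5.22340e+02 -2.01994e+02 -2.80000e-02  7.00000e-03]
   [ 5.23732e+02 -2.01864e+02 -2.80000e-02  3.70000e-02]
upper [217.7 246.9  61.5  76.1] [318.2 134.2  62.3  56.5] 0.79 0.73
   [ 4.84843e+02  2.55105e+02 -3.20000e-02  1.10000e-02]
   [ 4.80790e+02  2.53953e+02 -2.70000e-02  1.40000e-02]
   [ 4.83313e+02  2.54574e+02 -3.20000e-02  4.80000e-02]
brush_center [325.6 231.4  28.8  33.8] [283.4 200.6  27.2  29.9] 0.8 0.67
   [ 5.59809e+02 -2.31750e+01 -4.89000e-01  4.70000e-02]
   [ 5.54007e+02 -2.29140e+01 -4.89000e-01  3.90000e-02]
   [ 5.56599e+02 -2.33860e+01 -4.79000e-01  1.64000e-01]
tumbler [623. 478.  40.]
talc [622. 475.  40.]
soapdish [ 529. -432.   40.]
```

```bash
cat >> h.py <<'E'
def move(x,y,z,yaw):
    s=monitor.read_state();p=s["eef_pos"];a=s["eef_rot"][2]
    d=np.array([x,y,z])-p
    t=-(yaw-a+np.pi/2)%np.pi-np.pi/2 if 0 else -((yaw-a+np.pi/2)%np.pi-np.pi/2)
    return np.round([d[0]*np.cos(a)+d[1]*np.sin(a),d[0]*np.sin(a)-d[1]*np.cos(a),-d[2],np.degrees(t)],1)
E
python3 -c "
from h import *
print(move(557,-23.3,150,-.485),move(557,-23.3,25,-.485))"
```

```text
[-523.7 -358.8   74.4    5.3] [-523.7 -358.8  199.4    5.3]
```

Call:
{"api": "arm_command", "payload": {"steps": [[0.65, -524, -359, 74, 5.3], [0.65, -524, -359, 74, 5.3], [0.65, -524, -359, 74, 5.3], [0.65, -524, -359, 74, 5.3], [0.65, -524, -359, 74, 5.3], [0.65, -524, -359, 74, 5.3], [0.65, -524, -359, 74, 5.3], [0.65, -524, -359, 74, 5.3], [0.65, -524, -359, 74, 5.3], [0.65, -524, -359, 74, 5.3], [0.65, -524, -359, 74, 5.3], [0.65, -524, -359, 74, 5.3], [0.65, -524, -359, 74, 5.3], [0.65, -524, -359, 74, 5.3]], "force": 15}}

```text
clock: 3.1
eef_pos: [557.0, -22.4, 150.9]
eef_rot: [3.141, 0.001, 2.659]
wrist_force: [0.8, 0.2, 0.0]
finger_gap: 61.2
finger_force: 0.0
```

Call:
{"api": "arm_command", "payload": {"steps": [[0.65, 0, 0, 50, 0], [0.65, 0, 0, 90, 0], [0.65, 0, 0, 116, 0], [0.65, 0, 0, 126, 0], [0.65, 0, 0, 126, 0], [0.3, 0, 0, 126, 0], [0.3, 0, 0, 126, 0], [0.3, 0, 0, 126, 0], [0.3, 0, 0, 126, 0], [0.3, 0, 0, 126, 0]], "force": 15}}

```text
clock: 4.35
eef_pos: [557.6, -23.6, 25.2]
eef_rot: [3.141, 0.001, 2.657]
wrist_force: [-1.9, 0.9, 6.9]
finger_gap: 40.1
finger_force: 15.0
```

```bash
python3 -c "
from h import *
print(move(524,-202,115,-.029))"
```

```text
[ -53.3 -173.5  -89.8  -26.1]
```

Call:
{"api": "arm_command", "payload": {"steps": [[0.3, 0, 0, -45, 0], [0.3, 0, 0, -90, 0], [0.3, 0, 0, -90, 0]]}}

```text
clock: 4.72
eef_pos: [558.6, -23.7, 117.7]
eef_rot: [3.14, 0.005, 2.657]
wrist_force: [0.5, -0.2, -2.0]
finger_gap: 40.1
finger_force: 15.0
```

Call:
{"api": "arm_command", "payload": {"steps": [[0.3, -53, -174, 0, -26.2], [0.3, -53, -174, 0, -26.2], [0.3, -53, -174, 0, -26.2], [0.3, -53, -174, 0, -26.2], [0.3, -53, -174, 0, -26.2], [0.3, -53, -174, 0, -26.2]]}}

```text
clock: 5.48
eef_pos: [523.3, -200.9, 114.0]
eef_rot: [3.141, -0.001, 3.115]
wrist_force: [0.6, 0.5, -0.8]
finger_gap: 39.8
finger_force: 15.0
```

```bash
python3 - <<'E'
from h import *
c=imaging.camera("scene");d=imaging.camera("top")
a=np.vstack([cv2.resize(c["img"][170:310,150:350],None,fx=3,fy=3)[:300],cv2.resize(d["img"][190:300,320:520],None,fx=3,fy=3)[:300]])
cv2.imwrite("pics/held.png",np.clip(a[:,:,::-1]*1.8,0,255).astype(np.uint8))
print(monitor.read_state()["eef_pos"].round(1))
E
```

```text
[ 523.4 -201.   114.3]
```

View pics/held.png

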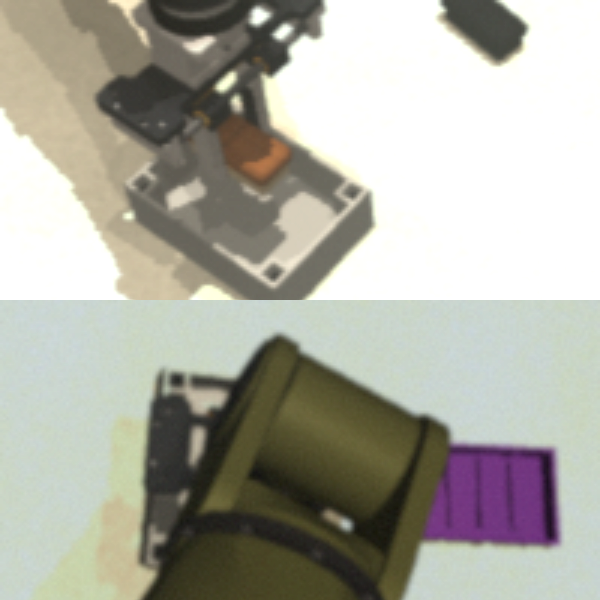

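The brown brush is held (scene crop ~(255,155)) above the tray, aligned with it. Now lowering.

Call:
{"api": "arm_command", "payload": {"steps": [[0.3, 0, 0, 40, 0], [0.3, 0, 0, 65, 0], [0.3, 0, 0, 78, 0], [0.3, 0, 0, 83, 0], [0.3, 0, 0, 83, 0], [0.65, 0, 0, 83, 0], [0.65, 0, 0, 83, 0], [0.65, 0, 0, 83, 0], [0.65, 0, 0, 60, 0], [0.65, 0, 0, 10, 0], [0.65, 0, 0, -50, 0], [0.65, 0, 0, -90, 0], [0.65, 0, 0, -90, 0]]}}

```text
clock: 7.2
eef_pos: [524.1, -202.7, 207.7]
eef_rot: [-3.139, 0.005, 3.115]
wrist_force: [-0.6, 0.2, -0.4]
finger_gap: 61.2
finger_force: 0.0
```

```bash
python3 -c "
from h import *
print(move(483.5,254.5,204,-.031))"
```

```text
[5.290e+01 4.559e+02 3.700e+00 2.000e-01]
```

Call:
{"api": "arm_command", "payload": {"steps": [[0.65, 53, 456, 4, 0], [0.65, 53, 456, 4, 0], [0.65, 53, 456, 4, 0], [0.65, 53, 456, 4, 0], [0.65, 53, 456, 4, 0], [0.65, 53, 456, 4, 0], [0.65, 53, 456, 4, 0], [0.65, 53, 456, 4, 0], [0.65, 53, 456, 4, 0], [0.65, 53, 456, 4, 0], [0.65, 53, 456, 4, 0]]}}

```text
clock: 8.57
eef_pos: [482.7, 254.0, 200.3]
eef_rot: [-3.141, -0.0, 3.113]
wrist_force: [1.0, -0.1, 0.1]
finger_gap: 60.9
finger_force: 0.0
```

```bash
python3 - <<'E'
from h import *
ct=imaging.camera("top");cs=imaging.camera("scene")
a,b=pick(ct,"lower",(394,248)),pick(cs,"lower",(232,241))
for o in([(ct,a["region"])],[(cs,b["region"])]): print(np.round(fit(o,"lower",(524,-202,-.03),0),3))
b=pick(ct,"brush_center",(394,248));print(b["rect"],b["p"],px2w(ct,*b["rect"][:2],35))
print(monitor.read_state()["eef_pos"])
q=[cv2.resize(ct["img"][190:300,340:460],None,fx=4,fy=4),cv2.resize(cs["img"][80:190,260:380],None,fx=4,fy=4)]
cv2.imwrite("pics/p3.png",np.clip(cv2.resize(np.hstack(q),None,fx=.83,fy=.83)[:,:,::-1]*1.7,0,255).astype(np.uint8))
E
```

```text
[ 5.26552e+02 -2.01882e+02 -4.00000e-02  2.60000e-02]
[ 5.21389e+02 -2.01445e+02 -3.70000e-02  2.30000e-02]
[393.1, 249.8, 19.9, 37.1] 0.61 [ 519.75944371 -201.57240085   35.        ]
[482.57834312 254.65223786 200.52190832]
```

View pics/p3.png

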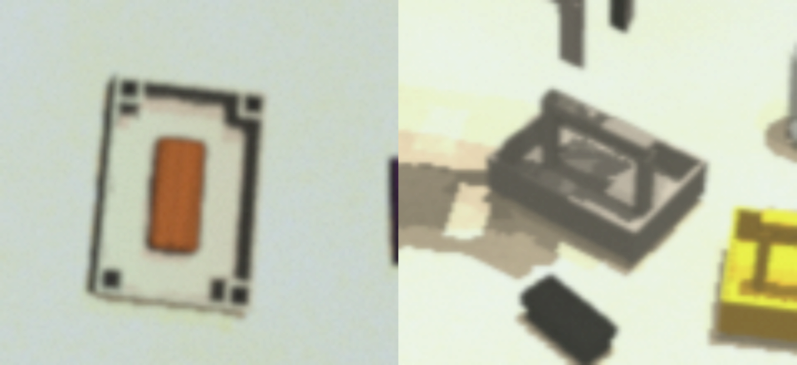

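The brush lies flat in the centre of the lower tray (left panel ~(178,195)), and the fingers hang above the grey handle. Grasping.

Call:
{"api": "arm_command", "payload": {"steps": [[0.65, 0, 0, 40, 0], [0.65, 0, 0, 80, 0], [0.65, 0, 0, 98, 0], [0.65, 0, 0, 105, 0], [0.65, 0, 0, 105, 0], [0.05, 0, 0, 105, 0], [0.05, 0, 0, 105, 0], [0.05, 0, 0, 105, 0], [0.05, 0, 0, 105, 0], [0.05, 0, 0, 105, 0], [0.05, 0, 0, 105, 0]], "force": 40}}

```text
clock: 10.2
eef_pos: [482.5, 255.0, 95.5]
eef_rot: [-3.142, 0.0, 3.115]
wrist_force: [-0.8, -0.4, 1.0]
finger_gap: 17.4
finger_force: 40.0
```

Call:
{"api": "arm_command", "payload": {"steps": [[0.05, 0, 0, -20, 0], [0.05, 0, 0, -60, 0], [0.05, 0, 0, -110, 0], [0.05, 0, 0, -110, 0], [0.05, 0, 0, -110, 0]]}}

```text
clock: 10.82
eef_pos: [481.9, 254.8, 204.1]
eef_rot: [-3.141, -0.002, 3.115]
wrist_force: [-0.3, 0.2, -4.1]
finger_gap: 17.6
finger_force: 40.0
```

```bash
python3 -c "
from h import *
print(move(524,-201.5,205,-.033),monitor.read_state()['finger_gap'])"
```

```text
[-5.44e+01 -4.55e+02 -9.00e-01  3.00e-01] 17.631645117358765
```

Call:
{"api": "arm_command", "payload": {"steps": [[0.05, -7, -50, 0, 0], [0.05, -14, -100, 0, 0], [0.05, -21, -150, 0, 0], [0.05, -27, -200, 0, 0], [0.05, -33, -250, 0, 0], [0.05, -39, -300, 0, 0], [0.05, -45, -350, 0, 0], [0.05, -50, -400, 0, 0], [0.05, -53, -435, 0, 0], [0.05, -54, -450, 0, 0.3], [0.05, -54, -455, 0, 0.3], [0.05, -54, -455, 0, 0.3], [0.05, -54, -455, 0, 0.3], [0.05, -54, -455, 0, 0.3], [0.05, -54, -455, 0, 0.3]]}}

```text
clock: 12.7
eef_pos: [524.2, -200.9, 205.5]
eef_rot: [-3.141, 0.0, 3.11]
wrist_force: [-0.7, 0.1, -3.9]
finger_gap: 17.5
finger_force: 40.0
```

```bash
cat > m.py <<'E'
from h import *
import sys
cs=imaging.camera("scene");ct=imaging.camera("top");s=monitor.read_state();p=s["eef_pos"];print(p,s["eef_rot"])
z0=p[2]-95.5
for n,c in(("s",cs),("t",ct)):
    for t in("upper","lower"):
        for r in trace(c,t): 
            print(n,t,np.round(r["rect"]),round(r["p"],2))
            w=px2w(c,*r["rect"][:2],z0+50 if t=="upper" else 30)
            if abs(w[1]-p[1])<60 and r["p"]>.4: print(np.round(fit([(c,r["region"])],t,(p[0],p[1],-.03),z0 if t=="upper" else 0),3))
a=cs["img"][130:300,150:350];b=ct["img"][180:320,330:480]
cv2.imwrite(sys.argv[1],np.clip(cv2.resize(a,None,fx=3.5,fy=3.5)[:,:,::-1]*1.7,0,255).astype(np.uint8))
E
python3 m.py pics/hov.png
```

```text
[ 524.17468595 -201.11356343  205.5249441 ] [-3.14153509e+00  9.86040292e-05  3.10955613e+00]
s upper [387. 165.  61.  42.] 0.82
s upper [227. 215.  84.  72.] 0.57
[ 5.24221e+02 -2.00377e+02 -2.50000e-02  1.70000e-01]
s lower [232. 251.  83.  53.] 0.78
[ 5.24142e+02 -2.02588e+02 -4.30000e-02  7.49000e-01]
t upper [391. 241.  37.  75.] 0.92
[ 558.786 -371.802    1.071    1.   ]
t upper [232. 162.  60.  71.] 0.6
t lower [372. 247.  12.  65.] 0.78
[ 596.175 -302.447    0.643    1.   ]
t lower [494. 255.  24.  33.] 0.27
```

View pics/hov.png

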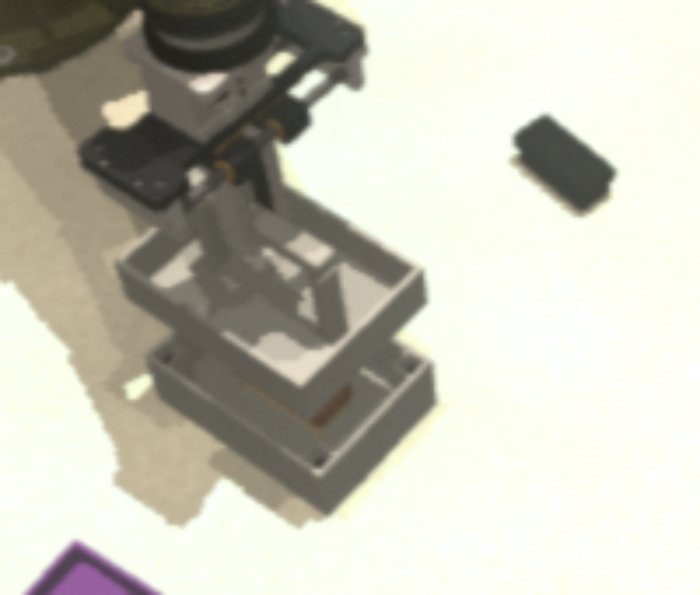

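Upper tray hangs level and aligned above the lower one (front corners ~(300,385) and (325,465), sockets visible below the lugs). Both cameras' relative fits put the target at about (523.8, -201.4), within 1 mm of the hover position. Lowering in stages.

Call:
{"api": "arm_command", "payload": {"steps": [[0.05, 0, 0, 20, 0], [0.05, 0, 0, 40, 0], [0.05, 0, 0, 48, 0], [0.05, 0, 0, 54, 0], [0.05, 0, 0, 57, 0], [0.05, 0, 0, 60, 0], [0.05, 0, 0, 60, 0]]}}

```text
clock: 13.88
eef_pos: [524.2, -201.3, 145.5]
eef_rot: [-3.142, 0.0, 3.109]
wrist_force: [0.2, -0.1, -2.8]
finger_gap: 17.4
finger_force: 40.0
```

Call:
{"api": "arm_command", "payload": {"steps": [[0.05, 0, 0, 2, 0], [0.05, 0, 0, 4, 0], [0.05, 0, 0, 5.5, 0], [0.05, 0, 0, 6.5, 0], [0.05, 0, 0, 7, 0], [0.05, 0, 0, 7, 0]]}}

```text
clock: 14.62
eef_pos: [524.2, -201.2, 138.7]
eef_rot: [-3.142, 0.0, 3.109]
wrist_force: [-1.5, 1.6, -0.2]
finger_gap: 17.5
finger_force: 40.0
```

Call:
{"api": "arm_command", "payload": {"steps": [[0.05, 0, 0, 0.5, 0], [0.05, 0, 0, 0.5, 0], [0.5, 0, 0, 0.5, 0], [0.5, 0, 0, 0.5, 0], [0.5, 0, 0, 0.5, 0], [0.5, 0, 0, 0.5, 0], [0.5, 0, 0, -20, 0], [0.5, 0, 0, -60, 0], [0.5, 0, 0, -120, 0], [0.5, 0, 0, -120, 0]]}}

```text
clock: 15.88
eef_pos: [525.3, -201.8, 263.0]
eef_rot: [-3.139, 0.007, 3.109]
wrist_force: [0.3, 0.3, -0.6]
finger_gap: 47.2
finger_force: 0.0
```

```bash
python3 - <<'E'
from h import *
c=imaging.camera("scene")
cv2.imwrite("pics/end.png",np.clip(cv2.resize(c["img"][150:300,150:350],None,fx=4,fy=4,interpolation=cv2.INTER_CUBIC)[:,:,::-1]*1.8,0,255).astype(np.uint8))
r=pick(c,"upper",(230,228));print(np.round(r["rect"]),r["p"])
M["upper"]=[box(-85,85,-60,60,-43,52)]+M["upper"]
M["upper"]=[b for b in M["upper"]]
print(monitor.read_state()["eef_pos"])
E
```

```text
[229. 227.  83.  75.] 0.98
[ 524.10568644 -201.25711034  258.34196621]
```

View pics/end.png

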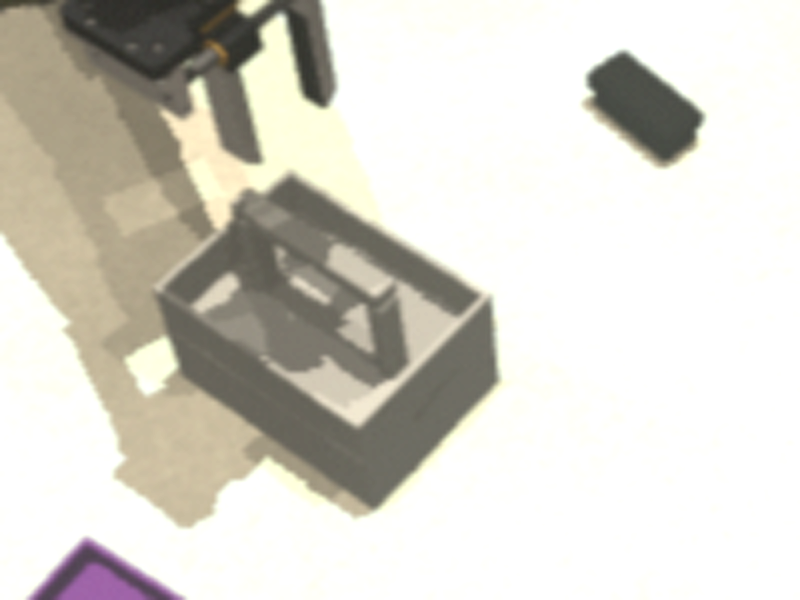

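The two trays form one flush block with a closed seam (corners ~(355,425) and (375,508)), and the gripper is clear above. Handing in.

```bash
python3 -c "
from h import *
print(job.sign_off())"
```

```text
the job is handed in; nothing more can be done
None
```

The brown nail brush lies flat in the lower tray, and the grey handled tray is stacked on top with its lugs seated by force, height and camera view; the job is handed in, but sign-off returned no verdict.

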